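# Load the repair caddy and carry it level to its stand

### The arm

A 6-joint arm with a two-finger parallel gripper is mounted at the origin on the work surface. World frame = base frame: x ahead of the robot, y to its left, z up, the work surface at z = 0. Lengths are in m, angles in rad, forces in N, time in s.
With the tool pointing down it reaches from about 0.375 to 0.925 m from the base axis. Payload 5.7 kg.
Tool frame: the origin (TCP) lies between the finger pads; the fingertips stand 14 mm ahead of it and the grasp point (between the pads) lies 5 mm behind it (tcp_to_tips is the distance from the TCP to the fingertips, in m); z points along the fingers, y is the line along which they close (so a half turn about z gives the same grasp; the last joint's range is limited). The gripper opens to 85 mm and grips with 20 to 120 N. Pads are 22 mm wide; open, the fingers measure 114 mm over their backs; the gripper's body (76 mm by 85 mm) begins 54 mm behind the grasp point. The pads swing forward as they close: fully open they stand 13 mm farther back than shut.
Start: joints at [-1.289, 0.359, 1.51, -0, 1.272, -0.115], TCP at [0.232, -0.553, 0.245] pointing down, gripper open.
Joint ranges: [-2.97, 2.97], [-1.01, 2.36], [0.21, 2.38], [-0.96, 4.11], [0.2, 2.71], [-2.98, 2.98]. Speed limits (rad/s): [2.39, 2.39, 3.14, 3.14, 3.14, 3.14].

### API

Orientations are given as a rotation vector (axis times angle).
In Python, from bench import observe, camera, camera_info, close_job, tcp_to_tips gives the robot as it stands.
- The arm moves only by the tool send_rows, never from a script. Its argument "moves" is one flat list of numbers, 7 for each row, row after row: the shift along the tool's x, y, z in cm, then the turn, a rotation vector about the tool's x, y, z in degrees, then the closure, from 0 (fully open) to 1 (shut). In form: [dx, dy, dz, rx, ry, rz, gripper, dx, dy, dz, rx, ry, rz, gripper, ...]. A call has 1 to 8 rows; each row shifts and turns the commanded pose from where the row before left it, along the tool's axes as they then stand; what a row does not reach is not made up. A row lasts 1/8 s, in which the tool goes at most 62.5 mm and 10.7 degrees, less where a joint would pass 70% of its speed; a pose out of reach is approached as far as the arm can. A call with a gripper value outside its range is refused whole. The fingers move at their own pace and stop on an object; "force" is the grip in N (left out, the last holds). Time passes only in rows, so rows that do not move let the fingers close. It gives the time, the measured TCP pose, the force, the opening and the grip force at its end, in the units of the state.
- observe(): the state, without advancing time (a new reading comes with each control period).
- camera(name): name is "side" or "top" or "wrist"; returns the picture (384x512x3 uint8, red, green, blue); there is no depth.
- camera_info(name): a dict with "fovy" (degrees; the focal length in pixels is half the picture's height over the tangent of half this angle, whatever the lens; pixels are square), "cx", "cy" (the principal point, pixels), "cam_to_world" (4x4, takes a point from camera to world coordinates). Camera axes: x right, y down, z forward; pixel columns grow to the right and rows downward; lengths in m; the calibration is good to about 2 mm. The wrist camera is an equidistant fisheye: a pixel r from the principal point sees the ray r / f radians off the axis. A picture is of the moment at which its call begins: read the wrist's pose just before it. camera_info takes no time and is no camera call; for the wrist camera it gives the pose at the moment of the call.
- close_job(): hands the job in; it is judged then, once.
The state is a dict: "t": time; "joints": joint angles; "qvel": joint speeds; "tau": joint torques, N m; "position": TCP position; "eef_rot": TCP orientation; "wrist_force": force on the tool from outside, world axes, zero at the start; "moment": the same for the moment, N m; "grip_width": finger opening in m; "grasp_force": force on a finger pad.
Only numpy, scipy, OpenCV 4.12 (cv2) and the standard library are available. Lean on these libraries where they do the work, as an engineer would, in place of code of your own. Each camera call takes 0.05 s, during which the arm holds its last target. There are 200 camera calls.

### The job

Lay the two brass saxophone keys flat in the wooden parts caddy, one in each end bay, each with its round cup towards the caddy's outer end and its tail towards the handle. Then lift the loaded caddy by its handle and carry it level, without knocking over the clarinet barrel that stands loose in its middle bay, and set it down flat between the end boards and lips of the low wooden stand. Leave the tool block, oil can, cardboard pot and mallet undisturbed.

Things in the scene. Friction and masses are not known exactly. Their poses are not given: they have to be found in the camera images.
- caddy: plywood parts caddy: open tray 248 mm (x) by 112 mm (y), floor 6 mm thick, walls 24 mm high. Two dividers across it, 20 mm high, 4 mm thick, at x = -28 and +28 mm, make a middle bay and two end bays (inside: |x| 30 to 120 mm, |y| under 50 mm). Bail handle over the middle: posts at y = -53 and +53 mm, crossbar along y. Alike either way round. Origin: centre of underside, z up. About 0.42 kg.
- caddy_handle (a point): centre of the caddy's crossbar, 108 mm above the caddy's underside; the bar runs along the caddy's y, 14 mm wide (x), 16 mm high, 100 mm clear between the posts
- barrel: black clarinet barrel, a cylinder 30 mm in diameter and 62 mm high, standing loose on end on the floor of the caddy's middle bay, under the handle. Origin: centre of its lower end; z up its axis. It must stay standing.
- stand: low wooden stand, fixed: 290 mm (x) by 150 mm (y), flat deck 30 mm above the bench; end boards at both x ends, 8 mm thick, rising 40 mm above the deck; lips along both long sides, 8 mm wide, 12 mm high. Free inside: 274 mm (x) by 134 mm (y). The caddy fits in lengthwise, either way round. Origin: centre of the underside, on the bench; z up.
- mat: thin black rubber mat, fixed flat on the bench, 140 mm (x) by 220 mm (y), 3 mm thick; the keys lie on it. Origin: centre of the underside.
- key1: brass saxophone key lying flat, 72 mm long (x +46 to -26): round cup (28 mm across, 8 mm high) centred at x = +32 mm; straight arm along x, 9 mm wide, top at 12 mm; cross tube at the tail (8 mm thick, 24 mm long in y) at x = -22 mm. Grip the 36 mm of plain arm between cup and tube, centred on the origin. Origin: underside; z up. Both keys alike, 40 g.
- key2: brass saxophone key lying flat, 72 mm long (x +46 to -26): round cup (28 mm across, 8 mm high) centred at x = +32 mm; straight arm along x, 9 mm wide, top at 12 mm; cross tube at the tail (8 mm thick, 24 mm long in y) at x = -22 mm. Grip the 36 mm of plain arm between cup and tube, centred on the origin. Origin: underside; z up. Both keys alike, 40 g.
- key1_cup (a point): centre of the first key's cup, 4 mm above its underside
- key1_tail (a point): centre of the first key's cross tube, 4 mm above its underside
- key2_cup (a point): centre of the second key's cup, 4 mm above its underside
- key2_tail (a point): centre of the second key's cross tube, 4 mm above its underside
- toolblock: wooden block of upright hand tools, fixed: 80 mm (x) by 150 mm (y), 45 mm high, tools standing up to 140 mm above the bench. Origin: centre of the underside. Not to be struck.
- oilcan: small steel oil can, a bottle 54 mm in diameter and 110 mm high. Origin: centre of the underside. Bystander, to be left alone.
- pot: open cardboard pot, about 64 mm in diameter and 90 mm high. Origin: centre of the underside. Bystander, to be left alone.
- mallet: wooden mallet lying flat: handle along x from -110 mm, head (32 by 80 by 32 mm) at x = +90 mm. Origin: on the bench under its middle. Bystander, to be left alone.
There are look-alikes about, which are no part of the job. Leave any green or turquoise look-alike of the key1 alone.

How it is judged:
On the way, in this order (a step that is already met when the one before it is completed fails the run):
1. both keys lie flat in the caddy, one in each end bay, cup outward (((x of key1_cup in the frame of caddy between 0.078 and 0.122 m and x of key1_tail in the frame of caddy between 0.028 and 0.062 m and y of key1 in the frame of caddy between -0.05 and 0.05 m and z of key1 in the frame of caddy between 0 and 0.011 m and angle between each of key1, key2's own z axis and vertical below 0.15 rad and x of key2_cup in the frame of caddy between -0.122 and -0.078 m and x of key2_tail in the frame of caddy between -0.062 and -0.028 m and y of key2 in the frame of caddy between -0.05 and 0.05 m and z of key2 in the frame of caddy between 0 and 0.011 m) or (x of key1_cup in the frame of caddy between -0.122 and -0.078 m and x of key1_tail in the frame of caddy between -0.062 and -0.028 m and y of key1 in the frame of caddy between -0.05 and 0.05 m and z of key1 in the frame of caddy between 0 and 0.011 m and angle between each of key1, key2's own z axis and vertical below 0.15 rad and x of key2_cup in the frame of caddy between 0.078 and 0.122 m and x of key2_tail in the frame of caddy between 0.028 and 0.062 m and y of key2 in the frame of caddy between -0.05 and 0.05 m and z of key2 in the frame of caddy between 0 and 0.011 m))), for 0.2 s.
2. the loaded caddy is lifted and carried, its underside more than 60 mm above the bench (height (world z) of caddy above 0.06 m and ((x of key1_cup in the frame of caddy between 0.078 and 0.122 m and x of key1_tail in the frame of caddy between 0.028 and 0.062 m and y of key1 in the frame of caddy between -0.05 and 0.05 m and z of key1 in the frame of caddy between 0 and 0.011 m and angle between each of key1, key2's own z axis and vertical below 0.15 rad and x of key2_cup in the frame of caddy between -0.122 and -0.078 m and x of key2_tail in the frame of caddy between -0.062 and -0.028 m and y of key2 in the frame of caddy between -0.05 and 0.05 m and z of key2 in the frame of caddy between 0 and 0.011 m) or (x of key1_cup in the frame of caddy between -0.122 and -0.078 m and x of key1_tail in the frame of caddy between -0.062 and -0.028 m and y of key1 in the frame of caddy between -0.05 and 0.05 m and z of key1 in the frame of caddy between 0 and 0.011 m and angle between each of key1, key2's own z axis and vertical below 0.15 rad and x of key2_cup in the frame of caddy between 0.078 and 0.122 m and x of key2_tail in the frame of caddy between 0.028 and 0.062 m and y of key2 in the frame of caddy between -0.05 and 0.05 m and z of key2 in the frame of caddy between 0 and 0.011 m))), for 0.2 s.
At the end, for the whole second after the job is handed in: Caddy flat on the stand's deck inside boards and lips (17 mm per axis, 0.15 rad lengthwise, tilt 0.04 rad); a key flat in each end bay, cup outward (cup over 78 mm, tail under 62 mm from the middle); barrel upright (0.12 rad) in the middle bay; all at rest (((x of key1_cup in the frame of caddy between 0.078 and 0.122 m and x of key1_tail in the frame of caddy between 0.028 and 0.062 m and y of key1 in the frame of caddy between -0.05 and 0.05 m and z of key1 in the frame of caddy between 0 and 0.011 m and angle between each of key1, key2's own z axis and vertical below 0.15 rad and x of key2_cup in the frame of caddy between -0.122 and -0.078 m and x of key2_tail in the frame of caddy between -0.062 and -0.028 m and y of key2 in the frame of caddy between -0.05 and 0.05 m and z of key2 in the frame of caddy between 0 and 0.011 m) or (x of key1_cup in the frame of caddy between -0.122 and -0.078 m and x of key1_tail in the frame of caddy between -0.062 and -0.028 m and y of key1 in the frame of caddy between -0.05 and 0.05 m and z of key1 in the frame of caddy between 0 and 0.011 m and angle between each of key1, key2's own z axis and vertical below 0.15 rad and x of key2_cup in the frame of caddy between 0.078 and 0.122 m and x of key2_tail in the frame of caddy between 0.028 and 0.062 m and y of key2 in the frame of caddy between -0.05 and 0.05 m and z of key2 in the frame of caddy between 0 and 0.011 m)) and angle between barrel's own z axis and vertical below 0.12 rad and x of barrel in the frame of caddy between -0.02 and 0.02 m and y of barrel in the frame of caddy between -0.05 and 0.05 m and z of barrel in the frame of caddy below 0.012 m and x of caddy in the frame of stand between -0.017 and 0.017 m and y of caddy in the frame of stand between -0.017 and 0.017 m and z of caddy in the frame of stand between 0.026 and 0.034 m and angle between caddy's own z axis and vertical below 0.04 rad and angle between the x axis of caddy and the x axis of stand, either way round below 0.15 rad and linear speed of each of caddy, barrel, key1, key2 below 0.03 m/s); the robot touches nothing.
It fails at once if the caddy is tipped more than 0.26 rad (15 degrees) (angle between caddy's own z axis and vertical above 0.26 rad).
It fails at once if the barrel is knocked over (tilts more than 0.5 rad) (angle between barrel's own z axis and vertical above 0.5 rad).
It fails at once if the oil can, pot or mallet is moved more than 25 mm (distance of any of oilcan, pot, mallet from where it was at the start of the episode above 0.025 m).
It fails at once if the tool block is struck (more than 5 N) (contact force between toolblock and anything else above 5 N).
It also fails if it takes over 72 s, if anything falls off the work surface, if the arm or the gripper's body presses on something with over 40 N, if the wrist force passes 120 N, or if a joint passes its speed limit or range.

## Working session

There is one attempt and no reset: what is moved stays moved. The work goes in short steps, Python scripts to look and compute and a tool call to move; the robot and the scene stay as the last step left them, time stands still between calls to the robot, and variables do not carry over. Pictures are saved under pics/ and viewed, at most 10 in all, crops included, and the job is handed in when it is done.

Besides the shell and the picture viewer there is one more tool, called after ">>>" as name(argument=value, ...) on one line, values as JSON. send_rows: Moves the arm, as the interface text tells. Its arguments: {"type":"object","properties":{"moves":{"type":"array","items":{"type":"number"}},"force":{"type":"number"}},"required":["moves"]}

```bash
mkdir -p pics; ls; python3 - <<'E'
from bench import *
import cv2,numpy as np
for n in ("top","side"):
    im=camera(n); cv2.imwrite(f"pics/{n}0.png",cv2.cvtColor(cv2.resize(im,None,fx=1.5,fy=1.5,interpolation=cv2.INTER_CUBIC),cv2.COLOR_RGB2BGR))
    cv2.imwrite(f"{n}0raw.png",cv2.cvtColor(im,cv2.COLOR_RGB2BGR))
    i=camera_info(n);print(n,i["fovy"],i["cx"],i["cy"],np.round(i["cam_to_world"],3).tolist())
s=observe();print(s["position"],s["eef_rot"],s["t"],tcp_to_tips)
E
```

```text
pics
top 45.96941724445952 258.4279626501516 192.25951477775203 [[-0.03, -0.977, 0.213, 0.232], [-1.0, 0.03, -0.003, 0.01], [-0.003, -0.213, -0.977, 1.363], [0.0, 0.0, 0.0, 1.0]]
side 42.758416562809145 246.05528125515627 188.75018639808465 [[-0.961, -0.219, 0.171, 0.312], [-0.277, 0.725, -0.63, 0.764], [0.014, -0.653, -0.757, 0.969], [0.0, 0.0, 0.0, 1.0]]
[ 0.2316794  -0.5527935   0.24452922] [-3.07828577e+00 -6.18867355e-01  2.38127338e-04] 0.1 0.014
```

View pics/top0.png

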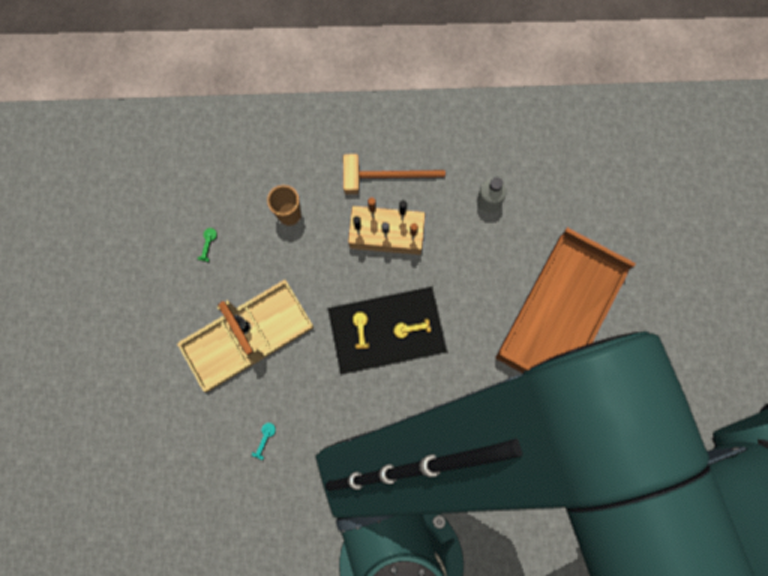

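View pics/side0.png

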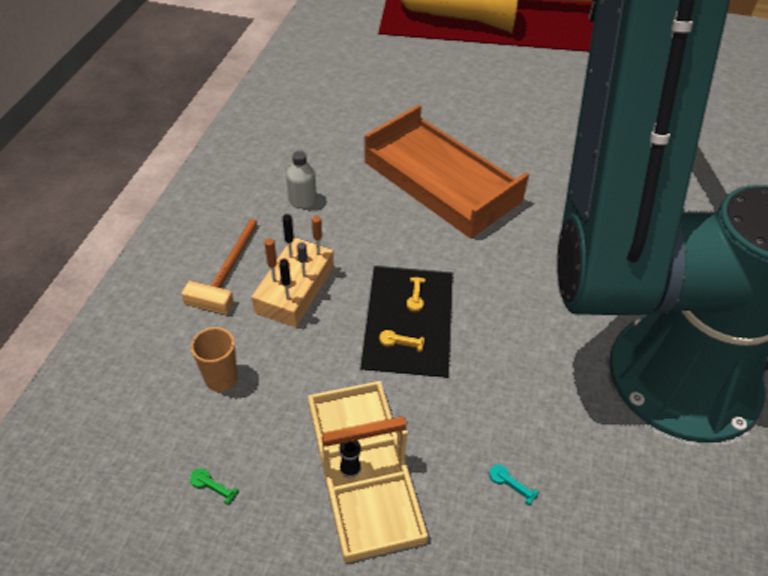

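```bash
python3 - <<'E'
import cv2,numpy as np
t=cv2.imread("top0raw.png");s=cv2.imread("side0raw.png")
f=lambda im,x,y,w,h,k:cv2.resize(im[y:y+h,x:x+w],None,fx=k,fy=k,interpolation=cv2.INTER_CUBIC)
a=f(t,112,184,100,80,5)   # caddy 500x400
b=f(t,215,195,60,50,5)    # keys 300x250 wide 
c=np.zeros((600,800,3),np.uint8);c[:400,:500]=a;c[:250,500:]=b
d=f(s,245,180,55,60,5) # 275x300
c[260:560,505:780]=d
cv2.imwrite("pics/crop1.png",c)
e=f(s,200,250,90,125,4.5);g=f(s,240,70,112,88,3.5)
c=np.zeros((600,800,3),np.uint8);c[:e.shape[0],:e.shape[1]]=e;c[:g.shape[0],406:406+g.shape[1]]=g[:, :394]
c[315:315+255,406:406+330]=f(t,325,145,110,85,3)
cv2.imwrite("pics/crop2.png",c)
E
```

```text
(no output)
```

View pics/crop1.png

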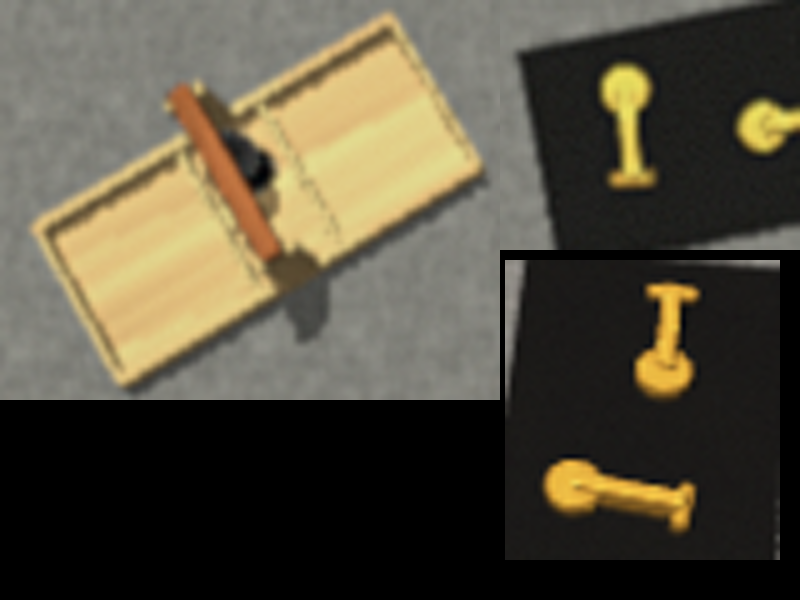

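View pics/crop2.png

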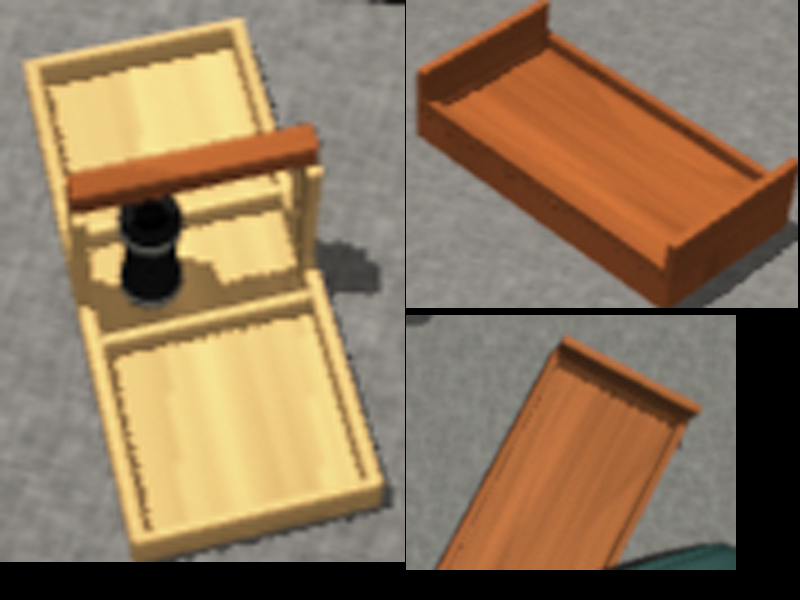

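```bash
cat > h.py <<'E'
import numpy as np
from scipy.optimize import least_squares
from scipy.spatial.transform import Rotation as R
from bench import *
def proj(n,P,ci=None):
    i=ci or camera_info(n); T=np.linalg.inv(np.array(i["cam_to_world"])); p=np.asarray(P)@T[:3,:3].T+T[:3,3]
    f=192/np.tan(np.radians(i["fovy"])/2); c=np.array([i["cx"],i["cy"]])
    if n=="wrist":
        r=np.linalg.norm(p[:,:2],axis=1); th=np.arctan2(r,p[:,2]); return c+f*(th/r)[:,None]*p[:,:2]
    return c+f*p[:,:2]/p[:,2:]
def fit(obs,x0,zb=0.,cis={}):
    # obs: list (cam,(u,v),(lx,ly,lz))
    cis={**{n:camera_info(n) for n in {o[0] for o in obs}},**cis}
    def res(q):
        c,s=np.cos(q[2]),np.sin(q[2])
        return np.concatenate([proj(n,[[q[0]+c*l[0]-s*l[1],q[1]+s*l[0]+c*l[1],zb+l[2]]],cis[n])[0]-uv for n,uv,l in obs])
    r=least_squares(res,x0,loss="soft_l1",x_scale=[.1,.1,1]); return r.x,res(r.x).reshape(-1,2)
raw=lambda X,Y,k,ox,oy,px=0,py=0: np.array([ox+(X-px+.5)/k-.5, oy+(Y-py+.5)/k-.5])
E
python3 - <<'E'
from h import *
np.set_printoptions(precision=3,suppress=True)
ct=lambda x,y:raw(x,y,5,112,184); cs=lambda x,y:raw(x,y,4.5,200,250)
kt=lambda x,y:raw(x,y,5,215,195,500,0); ks=lambda x,y:raw(x,y,5,245,180,505,260)
ss=lambda x,y:raw(x,y,3.5,240,70,406,0); st=lambda x,y:raw(x,y,3,325,145,406,315)
t15=lambda x,y:raw(x,y,1.5,0,0)
# caddy: +x local taken to the left in top picture (world +y), so yaw ~ 90+..; 
# local +x end = left end(top) = near-camera end in side. 
x0=[.55,.3,2.0]
ob=[("top",ct(390,12),(-.124,-.056,.024)),("top",ct(486,172),(-.124,.056,.02)),("top",ct(32,228),(.124,-.056,.024)),
("side",cs(25,65),(-.124,-.056,.024)),("side",cs(242,20),(-.124,.056,.024)),("side",cs(384,480),(.124,.056,.024)),("side",cs(130,545),(.124,-.056,.024)),
("top",ct(224,170),(0,0,.116)),("side",cs(194,160),(0,0,.112))]
q,r=fit(ob,x0);print("caddy",q,np.degrees(q[2]));print(r)
for nm,o,x0 in (("A",[("top",kt(626,90),(.032,0,.008)),("top",kt(632,180),(-.022,0,.008)),("side",ks(571,486),(.032,0,.006)),("side",ks(685,506),(-.022,0,.006))],[.5,.05,0]),
 ("B",[("top",kt(762,126),(.032,0,.008)),("top",t15(428,326),(-.022,0,.008)),("side",ks(664,370),(.032,0,.006)),("side",ks(672,293),(-.022,0,.006))],[.5,0,1.5])):
  q,r=fit(o,x0,.003);print(nm,q,np.degrees(q[2]));print(r)
o=[("side",ss(418,72),(.145,.075,.07)),("side",ss(548,2),(.145,-.075,.07)),("side",ss(418,132),(.145,.075,0)),("side",ss(668,306),(-.145,.075,0)),("side",ss(668,250),(-.145,.075,.07)),("side",ss(797,160),(-.145,-.075,.07)),
("top",st(563,338),(.145,.075,.07)),("top",st(700,408),(.145,-.075,.07))]
q,r=fit(o,[.5,-.3,-.5]);print("stand",q,np.degrees(q[2]));print(r)
q2=least_squares(lambda p:(proj("top",[[p[0],p[1],0.09]])-t15(285,190))[0],[.6,.2]).x;print("pot",q2)
for c,z,u,v in (("toolTL",.045,350,207),("toolTR",.045,425,211),("toolBL",.045,349,246),("malletHead",.03,351,173)):
  print(c,least_squares(lambda p:(proj("top",[[p[0],p[1],z]])-t15(u,v))[0],[.6,.2]).x)
E
```

```text
caddy [0.441 0.295 2.092] 119.86443504269288
[[-0.37  -0.681]
 [-0.882 -1.448]
 [-1.06  -1.397]
 [ 0.442 -1.286]
 [ 0.487 -0.913]
 [ 0.225  0.413]
 [ 1.021 -0.778]
 [-0.871 -0.447]
 [ 0.403  0.402]]
A [0.435 0.064 0.062] 3.571116376858445
[[-0.802 -0.518]
 [-0.511 -0.86 ]
 [ 1.267 -0.431]
 [ 0.344 -0.351]]
B [ 0.447 -0.048  1.708] 97.88035291424447
[[-0.394 -0.541]
 [-0.952 -0.863]
 [ 0.535 -0.236]
 [ 1.054 -0.715]]
stand [ 0.466 -0.339 -0.556] -31.841537171153664
[[ 0.324 -1.007]
 [-0.407 -1.068]
 [ 0.097  0.421]
 [-1.179  2.197]
 [ 1.934 -0.252]
 [ 1.609  0.844]
 [ 0.13  -1.575]
 [-0.021 -0.465]]
pot [0.715 0.204]
toolTL [0.692 0.078]
toolTR [ 0.678 -0.075]
toolBL [0.609 0.081]
malletHead [0.771 0.075]
```

```bash
cat >> h.py <<'E'
def Rd(yaw):  # tool down, tool x at yaw (deg)
    c,s=np.cos(np.radians(yaw)),np.sin(np.radians(yaw)); return np.array([[c,s,0],[s,-c,0],[0,0,-1.]])
def plan(wps,ease=False):
    """wps: (xyz,yaw,n,grip) from the measured pose; prints rounded rows"""
    s=observe(); p=np.array(s["position"]); Rc=R.from_rotvec(s["eef_rot"]).as_matrix(); k=0
    print("from",np.round(p,4),"yaw",round(np.degrees(np.arctan2(Rc[1,0],Rc[0,0])),2),"w",round(s["grip_width"],4),"t",s["t"])
    for xyz,yaw,n,g in wps:
        p0=p.copy(); dR=R.from_matrix(Rc.T@Rd(yaw)).as_rotvec(); R0=Rc.copy()
        w=np.linspace(0,1,n+1)
        if ease: w=w*w*(3-2*w)
        for i in range(n):
            Rn=R0@R.from_rotvec(dR*w[i+1]).as_matrix()
            d=np.round(100*Rc.T@(p0+(np.array(xyz)-p0)*w[i+1]-p),2); t=np.round(np.degrees(R.from_matrix(Rc.T@Rn).as_rotvec()),1)
            p=p+Rc@d/100; Rc=Rc@R.from_rotvec(np.radians(t)).as_matrix(); k+=1
            print(*[f"{v:g}" for v in [*d,*t,g]],sep=", ",end=",\n" if k%8 else ",\n--\n")
E
python3 - <<'E'
from h import *
plan([((.34,-.30,.22),60,6,.0),((.447,-.048,.13),97.9,8,.5),((.447,-.048,.13),97.9,2,.5)])
E
```

```text
from [ 0.2317 -0.5528  0.2445] yaw 22.73 w 0.0854 t 0.1
3.29, -3.19, 0.41, -0, -0, -6.2, 0,
3.62, -2.81, 0.42, -0, -0, -6.2, 0,
3.9, -2.41, 0.41, -0, -0, -6.2, 0,
4.14, -1.97, 0.42, -0.1, -0, -6.2, 0,
4.33, -1.51, 0.41, 0, -0, -6.3, 0,
4.46, -1.03, 0.41, 0, -0, -6.2, 0,
3.4, -0.41, 1.13, 0, -0, -4.7, 0.5,
3.42, -0.14, 1.13, 0, -0, -4.8, 0.5,
--
3.41, 0.15, 1.12, 0, -0, -4.7, 0.5,
3.4, 0.43, 1.13, 0, -0, -4.7, 0.5,
3.35, 0.71, 1.13, 0, -0, -4.8, 0.5,
3.27, 0.98, 1.13, 0, -0, -4.7, 0.5,
3.19, 1.25, 1.12, 0, -0, -4.7, 0.5,
3.07, 1.51, 1.13, 0, -0, -4.8, 0.5,
-0, 0, 0, 0, -0, 0, 0.5,
-0, 0, 0, 0, -0, 0, 0.5,
--
```

>>> send_rows(moves=[3.3,-3.2,0.4,0,0,-6.2,0,3.6,-2.8,0.4,0,0,-6.2,0,3.9,-2.4,0.4,0,0,-6.2,0,4.1,-2.0,0.4,0,0,-6.2,0,4.3,-1.5,0.4,0,0,-6.2,0,4.5,-1.0,0.4,0,0,-6.2,0,3.4,-0.4,1.1,0,0,-4.8,0.5,3.4,-0.1,1.1,0,0,-4.8,0.5])

```text
t: 1.1
position: [0.3675, -0.237, 0.199]
eef_rot: [-2.578, -1.795, -0.0]
wrist_force: [-0.3, 0.3, -0.2]
grip_width: 0.0518
grasp_force: 0.0
```

>>> send_rows(moves=[3.4,0.15,1.1,0,0,-4.7,0.5,3.4,0.4,1.1,0,0,-4.7,0.5,3.4,0.7,1.1,0,0,-4.7,0.5,3.3,1,1.1,0,0,-4.7,0.5,3.2,1.2,1.1,0,0,-4.7,0.5,3.1,1.5,1.1,0,0,-4.8,0.5,0,0,0,0,0,0,0.5,0,0,0,0,0,0,0.5])

```text
t: 2.1
position: [0.4466, -0.0484, 0.1332]
eef_rot: [-2.064, -2.368, 0.001]
wrist_force: [-0.4, 0.5, 0.6]
grip_width: 0.0427
grasp_force: 0.0
```

```bash
python3 - <<'E'
from h import *
import cv2,json
s=observe();print(s["position"],np.degrees(s["joints"]),s["grip_width"])
i=camera_info("wrist");im=camera("wrist")
i={k:np.array(v).tolist() for k,v in i.items()};json.dump(i,open("w1.json","w"))
cv2.imwrite("w1raw.png",cv2.cvtColor(im,cv2.COLOR_RGB2BGR))
cv2.imwrite("pics/w1.png",cv2.cvtColor(cv2.resize(im,None,fx=1.5,fy=1.5,interpolation=cv2.INTER_CUBIC),cv2.COLOR_RGB2BGR))
for nm,q in (("A",(.435,.064,.062)),("B",(.447,-.048,1.708))):
  c,sn=np.cos(q[2]),np.sin(q[2])
  print(nm,(proj("wrist",[[q[0]+c*l,q[1]+sn*l,.012] for l in (.032,0,-.022)],i)+.5)*1.5-.5)
E
```

```text
[ 0.44661426 -0.04844403  0.13324926] [-1.50016920e+01  1.68328248e+01  1.12037958e+02 -1.80354787e-02
  5.11615040e+01 -2.28238155e+01] 0.042730196013777366
A [[447.94546612  90.38436349]
 [390.001304    84.87122407]
 [349.89424609  82.32676354]]
B [[383.7768986  227.20922693]
 [383.77226032 280.55704389]
 [383.76193784 315.04935526]]
```

View pics/w1.png

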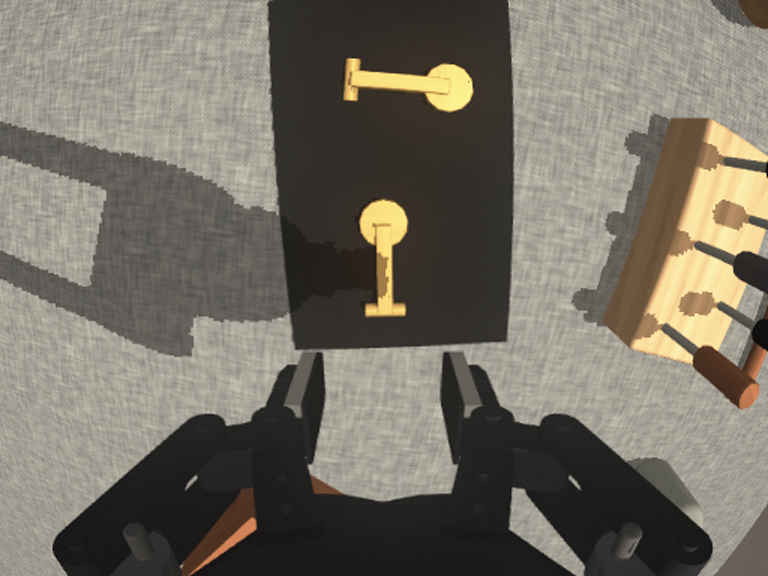

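```bash
python3 - <<'E'
from h import *
import json
i=json.load(open("w1.json")); w=lambda x,y:raw(x,y,1.5,0,0)
for nm,a,b,x0 in (("A",(449.5,88),(352,80),[.435,.064,.06]),("B",(383.5,224),(385,310),[.447,-.048,1.7])):
  q,r=fit([("wrist",w(*a),(.032,0,.008)),("wrist",w(*b),(-.022,0,.008))],x0,.003,{"wrist":i});print(nm,np.round(q,4),np.degrees(q[2]),r)
  if nm=="B":plan([((q[0],q[1],.05),np.degrees(q[2]),3,.5),((q[0],q[1],.0195),np.degrees(q[2]),2,.5)])
E
```

```text
A [0.4358 0.0656 0.0634] 3.6318893591374133 [[ 0.05307404  0.00423245]
 [-0.05240785 -0.00391259]]
B [ 0.4471 -0.0458  1.7251] 98.84209308034124 [[-0.00881443 -0.59822002]
 [ 0.00953766  0.70589762]]
from [ 0.4467 -0.0488  0.1334] yaw 97.79 w 0.0422 t 2.15
0.1, 0.03, 2.78, -0, 0, -0.4, 0.5,
0.1, 0.03, 2.78, -0, 0, -0.3, 0.5,
0.1, 0.02, 2.78, -0, 0, -0.4, 0.5,
-0, 0, 1.52, -0, 0, 0, 0.5,
-0, 0.01, 1.53, -0, 0, 0, 0.5,
```

>>> send_rows(moves=[0.1,0.0,2.8,0,0,-0.4,0.5,0.1,0.0,2.8,0,0,-0.4,0.5,0.1,0,2.8,0,0,-0.3,0.5,0,0,1.5,0,0,0,0.5,0,0,1.5,0,0,0,0.5,0,0,0,0,0,0,1,0,0,0,0,0,0,1,0,0,0,0,0,0,1], force=40)

```text
t: 3.15
position: [0.447, -0.0457, 0.02]
eef_rot: [2.042, 2.386, 0.001]
wrist_force: [0.2, -0.1, -0.1]
grip_width: 0.0075
grasp_force: 41.4
```

>>> send_rows(moves=[0,0,0,0,0,0,1,0,0,0,0,0,0,1])

```text
t: 3.4
position: [0.4469, -0.0455, 0.0199]
eef_rot: [2.041, 2.387, 0.001]
wrist_force: [-1.1, -1.7, 6.9]
grip_width: 0.0076
grasp_force: 42.3
```

```bash
python3 - <<'E'
from h import *
plan([((.447,-.046,.08),98.8,2,1),((.46,.10,.19),103,4,1),((.407,.354,.19),119.9,8,1),((.407,.354,.18),119.9,2,1)])
E
```

```text
from [ 0.4469 -0.0455  0.0199] yaw 98.95 w 0.0076 t 3.4
-0.02, 0, -3, 0, 0, 0.1, 1,
-0.03, 0.01, -3.01, 0.1, 0, 0, 1,
3.56, 0.88, -2.75, -0, 0, -1, 1,
3.53, 0.94, -2.75, -0, 0, -1.1, 1,
3.52, 1.01, -2.76, -0, 0, -1, 1,
3.51, 1.07, -2.75, -0, 0, -1.1, 1,
3.24, 0.07, -0, -0, 0, -2.1, 1,
3.24, 0.19, -0, -0, 0, -2.1, 1,
--
3.23, 0.31, -0.01, -0, 0, -2.1, 1,
3.21, 0.43, 0, -0, 0, -2.1, 1,
3.2, 0.54, 0, -0, 0, -2.1, 1,
3.17, 0.66, -0, -0, 0, -2.1, 1,
3.15, 0.78, -0, -0, 0, -2.1, 1,
3.12, 0.89, -0.01, -0, 0, -2.2, 1,
0, 0, 0.5, -0, 0, 0, 1,
0, 0, 0.5, -0, 0, 0, 1,
--
```

>>> send_rows(moves=[0,0,-3,0,0,0,1,0,0,-3,0,0,0,1,3.5,0.9,-2.8,0,0,-1,1,3.5,0.9,-2.8,0,0,-1.1,1,3.5,1,-2.7,0,0,-1,1,3.5,1.1,-2.7,0,0,-1.1,1,3.3,0.1,0,0,0,-2.1,1,3.3,0.2,0,0,0,-2.1,1])

```text
t: 4.4
position: [0.4459, 0.1655, 0.1899]
eef_rot: [1.859, 2.532, 0.002]
wrist_force: [-0.5, 0.9, -1.7]
grip_width: 0.0076
grasp_force: 41.5
```

>>> send_rows(moves=[3.2,0.3,0,0,0,-2.1,1,3.2,0.4,0,0,0,-2.1,1,3.2,0.55,0,0,0,-2.1,1,3.2,0.65,0,0,0,-2.1,1,3.2,0.8,0,0,0,-2.1,1,3.1,0.9,0,0,0,-2.2,1,0,0,0.5,0,0,0,1,0,0,0.5,0,0,0,1])

```text
t: 5.4
position: [0.4053, 0.3543, 0.1788]
eef_rot: [-1.569, -2.721, 0.002]
wrist_force: [-0.2, -1.0, -1.3]
grip_width: 0.0076
grasp_force: 41.4
```

```bash
python3 - <<'E'
from h import *
import cv2,json
s=observe();print(s["position"],s["grip_width"],s["grasp_force"])
i=camera_info("wrist");im=camera("wrist")
i={k:np.array(v).tolist() for k,v in i.items()};json.dump(i,open("w2.json","w"))
cv2.imwrite("pics/w2.png",cv2.cvtColor(cv2.resize(im,None,fx=1.5,fy=1.5,interpolation=cv2.INTER_CUBIC),cv2.COLOR_RGB2BGR))
E
```

```text
[0.40530668 0.35426148 0.1788258 ] 0.007568505161371233 41.44813120365143
```

View pics/w2.png

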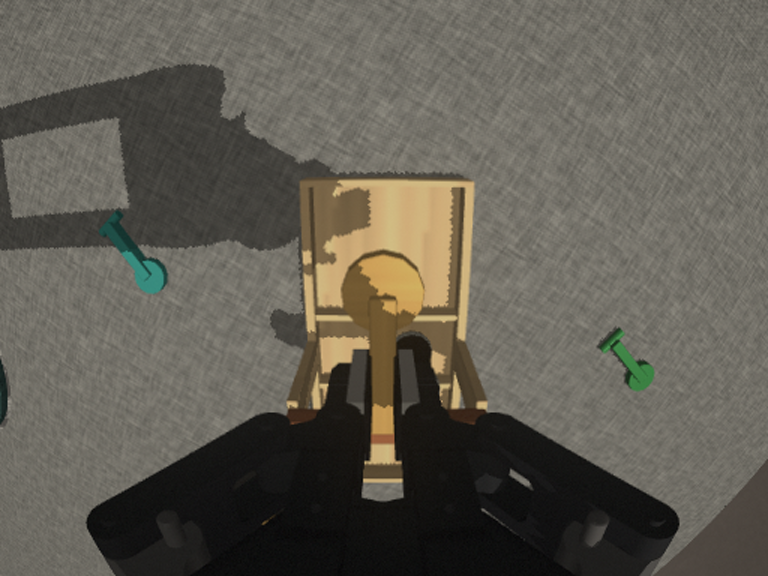

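```bash
python3 - <<'E'
from h import *
import json
np.set_printoptions(precision=3,suppress=True)
i=json.load(open("w2.json")); w=lambda x,y:raw(x,y,1.5,0,0)
o=[("wrist",w(302,181),(.124,.056,.024)),("wrist",w(474,181),(.124,-.056,.024)),("wrist",w(318,318),(.028,.05,.02)),("wrist",w(458,317),(.028,-.05,.02))]
q,r=fit(o,[.441,.295,2.09],0,{"wrist":i});print(q,np.degrees(q[2]));print(r)
q3,_=fit(o[:2],[.441,.295,2.09],0,{"wrist":i});print(q3)
# key held check
s=observe();M=R.from_rotvec(s["eef_rot"]).as_matrix();p=np.array(s["position"])
for g in (0,.004,-.004):
  P=p+M@np.array([.032+g,0,.008]);print(g,(proj("wrist",[P],i)+.5)*1.5-.5)
E
```

```text
[0.442 0.298 2.099] 120.25633750884434
[[-0.933  0.08 ]
 [ 0.91  -0.123]
 [-0.567 -0.073]
 [ 0.613  0.246]]
[0.442 0.298 2.097]
0 [[381.014 296.803]]
0.004 [[381.006 285.26 ]]
-0.004 [[381.022 308.13 ]]
```

```bash
python3 - <<'E'
from h import *
plan([((.4089,.3541,.06),120.1,4,1),((.4089,.3541,.0235),120.1,3,1)])
E
```

```text
from [0.4051 0.3537 0.1782] yaw 120.01 w 0.0078 t 5.45
-0.04, 0.09, 2.95, -0, 0, -0, 1,
-0.04, 0.1, 2.96, -0.1, 0, -0, 1,
-0.03, 0.09, 2.95, 0, 0, -0.1, 1,
-0.04, 0.08, 2.96, -0, 0, 0, 1,
0, 0, 1.22, -0, 0, 0, 1,
0, 0, 1.21, -0, 0, 0, 1,
0, 0, 1.22, -0, 0, 0, 1,
```

>>> send_rows(moves=[0,0.1,3,0,0,0,1,0,0.1,3,0,0,0,1,0,0.1,3,0,0,0,1,0,0.1,2.9,0,0,0,1,0,0,1.3,0,0,0,1,0,0,1.2,0,0,0,1,0,0,1.0,0,0,0,1,0,0,0,0,0,0,1])

```text
t: 6.45
position: [0.4091, 0.3566, 0.0251]
eef_rot: [-1.57, -2.721, 0.001]
wrist_force: [0.5, 0.3, -0.5]
grip_width: 0.0078
grasp_force: 41.5
```

>>> send_rows(moves=[-0.2,0,0.15,0,0,0,1,0,0,0,0,0,0,0.75,0,0,0,0,0,0,0.7,0,0,0,0,0,0,0.7,0,0,-2,0,0,0,0.7,0,0,-4,0,0,0,0.7,0,0,-5,0,0,0,0.5,0,0,-5,0,0,0,0.5])

```text
t: 7.45
position: [0.4099, 0.3549, 0.1853]
eef_rot: [-1.57, -2.721, 0.0]
wrist_force: [0.3, -0.0, 0.2]
grip_width: 0.0427
grasp_force: 0.0
```

```bash
python3 - <<'E'
from h import *
plan([((.46,.20,.19),150,4,.5),((.4358,.0656,.10),183.6,4,.5),((.4358,.0656,.05),183.6,2,.5),((.4358,.0656,.0197),183.6,2,.5)])
E
```

```text
from [0.4099 0.3549 0.1853] yaw 120.04 w 0.0427 t 7.45
-3.98, -0.85, -0.12, -0, -0, -7.5, 0.5,
-3.83, -1.37, -0.11, -0, -0, -7.5, 0.5,
-3.62, -1.86, -0.12, -0, -0, -7.5, 0.5,
-3.35, -2.31, -0.12, -0, -0, -7.5, 0.5,
-1.16, -3.21, 2.25, -0, -0, -8.4, 0.5,
-0.67, -3.35, 2.25, -0, -0, -8.4, 0.5,
-0.18, -3.41, 2.25, -0, -0, -8.4, 0.5,
0.33, -3.39, 2.25, -0, -0, -8.4, 0.5,
--
-0, -0, 2.5, -0, -0, 0, 0.5,
-0.01, -0, 2.5, -0, -0, 0, 0.5,
0, -0, 1.52, -0, -0, 0, 0.5,
0, -0, 1.51, -0, -0, 0, 0.5,
```

>>> send_rows(moves=[-4,-0.9,-0.1,0,0,-7.5,0.5,-3.8,-1.4,-0.1,0,0,-7.5,0.5,-3.6,-1.9,-0.1,0,0,-7.5,0.5,-3.4,-2.3,-0.1,0,0,-7.5,0.5,-1.2,-3.2,2.2,0,0,-8.4,0.5,-0.7,-3.3,2.2,0,0,-8.4,0.5,-0.2,-3.4,2.2,0,0,-8.4,0.5,0.3,-3.4,2.2,0,0,-8.4,0.5])

```text
t: 8.45
position: [0.4367, 0.0643, 0.0995]
eef_rot: [-0.108, 3.139, 0.0]
wrist_force: [0.0, -0.5, 0.3]
grip_width: 0.0428
grasp_force: 0.0
```

>>> send_rows(moves=[0,0,0,0,0,0,0.5])

```text
t: 8.57
position: [0.4349, 0.0638, 0.0987]
eef_rot: [0.095, -3.136, -0.0]
wrist_force: [0.7, -1.0, 0.9]
grip_width: 0.0425
grasp_force: 0.0
```

```bash
python3 - <<'E'
from h import *
plan([((.4358,.0656,.05),183.6,3,.5),((.4358,.0656,.0199),183.6,2,.5)])
import cv2
i=camera_info("wrist");im=camera("wrist")
print((proj("wrist",[[.4358+.032*np.cos(.0634),.0656+.032*np.sin(.0634),.011],[.4358-.022*np.cos(.0634),.0656-.022*np.sin(.0634),.011]],i)))
m=cv2.inRange(cv2.cvtColor(im,cv2.COLOR_RGB2HSV),(18,90,100),(35,255,255))
n,l,st,ce=cv2.connectedComponentsWithStats(m);
for k in range(1,n):
  if st[k][4]>150:print(st[k],ce[k])
cv2.imwrite("w3raw.png",cv2.cvtColor(im,cv2.COLOR_RGB2BGR))
E
```

```text
from [0.4349 0.0638 0.0987] yaw -176.52 w 0.0425 t 8.575
-0.04, 0.06, 1.62, 0, -0.1, -0, 0.5,
-0.04, 0.06, 1.62, 0, -0, -0.1, 0.5,
-0.04, 0.06, 1.63, 0, -0.1, -0, 0.5,
0, -0, 1.5, 0, -0, -0, 0.5,
0, -0.01, 1.51, 0, -0, -0, 0.5,
[[256.27721769 238.56793733]
 [256.2006265  174.93676135]]
[ 366  142  146  120 3143] [464.66433344 194.42157175]
[ 240  168   34   86 1746] [257.06815578 212.75544101]
[ 414  194   98  105 1535] [469.55114007 261.08403909]
```

>>> send_rows(moves=[0,0.1,1.6,0,0,0,0.5,-0.1,0,1.6,0,0,0,0.5,0,0.1,1.6,0,0,0,0.5,0,0,1.6,0,0,0,0.5,0,0,1.5,0,0,0,0.5,0,0,0,0,0,0,1,0,0,0,0,0,0,1,0,0,0,0,0,0,1])

```text
t: 9.62
position: [0.4384, 0.0676, 0.0216]
eef_rot: [-0.099, 3.138, 0.0]
wrist_force: [-0.5, 1.2, 2.4]
grip_width: 0.0073
grasp_force: 40.9
```

>>> send_rows(moves=[0,0,0,0,0,0,1,0,0,0,0,0,0,1])

```text
t: 9.88
position: [0.4384, 0.0676, 0.0216]
eef_rot: [-0.099, 3.138, 0.001]
wrist_force: [-0.6, 3.5, 6.9]
grip_width: 0.0073
grasp_force: 41.4
```

```bash
python3 - <<'E'
from h import *
a=np.radians(120.1); x=.442-.0665*np.cos(a); y=.297-.0665*np.sin(a); print(x,y)
plan([((.436,.066,.10),183.6,2,1),((x,y,.16),120.1,9,1),((x,y,.08),120.1,3,1),((x,y,.0237),120.1,4,1)])
E
```

```text
0.4753504640211039 0.2394674305321146
from [0.4384 0.0676 0.0216] yaw -176.4 w 0.0073 t 9.875
0.12, -0.07, -3.92, 0, 0.1, -0, 1,
0.12, -0.07, -3.92, 0, 0, -0, 1,
-0.56, 1.9, -0.67, 0, -0, 7.1, 1,
-0.32, 1.95, -0.66, 0, -0, 7, 1,
-0.07, 1.97, -0.67, 0, -0, 7.1, 1,
0.16, 1.97, -0.66, 0, -0, 7, 1,
0.41, 1.93, -0.67, 0, -0, 7.1, 1,
0.64, 1.87, -0.67, 0, -0, 7, 1,
--
0.86, 1.78, -0.66, 0, -0, 7.1, 1,
1.08, 1.66, -0.67, 0, -0, 7, 1,
1.27, 1.51, -0.66, 0, -0, 7.1, 1,
-0, -0, 2.67, 0, -0, -0, 1,
-0, -0, 2.66, 0, -0, -0, 1,
-0, -0, 2.67, 0, -0, -0, 1,
-0, -0, 1.41, 0, -0, -0, 1,
-0, -0, 1.4, 0, -0, -0, 1,
--
-0, -0, 1.41, 0, -0, -0, 1,
-0, -0, 1.41, 0, -0, -0, 1,
```

```bash
python3 - <<'E'
from h import *
s=observe();M=R.from_rotvec(s["eef_rot"]).as_matrix();T=np.array(camera_info("wrist")["cam_to_world"])
print("cam in tool",M.T@(T[:3,3]-s["position"]),"axis",M.T@T[:3,2])
a=np.radians(120.1); x=.442-.068*np.cos(a); y=.297-.068*np.sin(a)
plan([((.438,.068,.10),183.6,2,1),((x,y,.16),120.1,9,1),((x,y,.08),120.1,3,1),((x,y,.0252),120.1,3,1)])
E
```

```text
cam in tool [ 0.0816363   0.00072992 -0.12875174] axis [-3.16237240e-01 -7.94133725e-04  9.48679808e-01]
from [0.4384 0.0676 0.0216] yaw -176.4 w 0.0073 t 9.875
0.01, 0.02, -3.92, 0, 0.1, -0, 1,
0.02, 0.02, -3.92, 0, 0, -0, 1,
-0.54, 1.86, -0.67, 0, -0, 7.1, 1,
-0.31, 1.92, -0.66, 0, -0, 7, 1,
-0.07, 1.93, -0.67, 0, -0, 7.1, 1,
0.17, 1.93, -0.66, 0, -0, 7, 1,
0.4, 1.9, -0.67, 0, -0, 7.1, 1,
0.64, 1.83, -0.67, 0, -0, 7, 1,
--
0.85, 1.74, -0.66, 0, -0, 7.1, 1,
1.06, 1.62, -0.67, 0, -0, 7, 1,
1.25, 1.49, -0.66, 0, -0, 7.1, 1,
-0, -0, 2.67, 0, -0, -0, 1,
-0, -0, 2.66, 0, -0, -0, 1,
-0, -0.01, 2.67, 0, -0, -0, 1,
-0, 0, 1.83, 0, -0, -0, 1,
-0, 0, 1.82, 0, -0, -0, 1,
--
-0, 0, 1.83, 0, -0, -0, 1,
```

>>> send_rows(moves=[0,0,-3.9,0,0,0,1,0,0,-3.9,0,0,0,1,-0.5,1.9,-0.7,0,0,7.1,1,-0.3,1.9,-0.7,0,0,7,1,-0.1,1.9,-0.7,0,0,7.1,1,0.2,1.9,-0.7,0,0,7,1,0.4,1.9,-0.7,0,0,7.1,1,0.6,1.8,-0.7,0,0,7,1])

```text
t: 10.88
position: [0.4623, 0.1805, 0.1412]
eef_rot: [-1.046, -2.962, -0.0]
wrist_force: [1.0, 0.4, -0.2]
grip_width: 0.0075
grasp_force: 40.5
```

>>> send_rows(moves=[0.9,1.7,-0.7,0,0,7.1,1,1.1,1.6,-0.7,0,0,7,1,1.2,1.5,-0.7,0,0,7.1,1,0,0,2.7,0,0,0,1,0,0,2.7,0,0,0,1,0,0,2.7,0,0,0,1,0,0,0.3,0,0,0,1,0,0,0,0,0,0,1])

```text
t: 11.88
position: [0.4746, 0.2366, 0.0783]
eef_rot: [1.568, 2.722, 0.0]
wrist_force: [-0.1, -0.4, -0.5]
grip_width: 0.0073
grasp_force: 40.5
```

```bash
python3 - <<'E'
from h import *
a=np.radians(120.1); x=.442-.068*np.cos(a); y=.297-.068*np.sin(a)
plan([((x,y,.05),120.1,2,1),((x,y,.025),120.1,3,1)])
import cv2
im=camera("side")[235:385,180:330];im2=camera("wrist")
c=np.zeros((600,800,3),np.uint8);c[:525,:525]=cv2.resize(im,None,fx=3.5,fy=3.5,interpolation=cv2.INTER_CUBIC)[:600]
c[:275,530:800]=cv2.resize(im2[100:375,120:390],(270,275))
cv2.imwrite("pics/p7.png",c[:,:,::-1])
E
```

```text
from [0.4746 0.2366 0.0783] yaw 120.12 w 0.0073 t 11.875
0.03, 0.1, 1.41, 0, -0, 0, 1,
0.03, 0.1, 1.42, 0, -0, 0, 1,
0, 0, 0.83, 0, -0, 0, 1,
0, 0, 0.84, 0, -0, 0, 1,
0, 0, 0.83, 0, -0, 0, 1,Traceback (most recent call last):
  File "<stdin>", line 6, in <module>
ValueError: could not broadcast input array from shape (522,525,3) into shape (525,525,3)
```

>>> send_rows(moves=[0,0.1,1.4,0,0,0,1,0,0.1,1.4,0,0,0,1,0,0,0.8,0,0,0,1,0,0,0.8,0,0,0,1,0,0,0,0,0,0,1])

```text
t: 12.6
position: [0.4756, 0.2374, 0.033]
eef_rot: [-1.567, -2.722, 0.002]
wrist_force: [0.6, -0.4, -0.2]
grip_width: 0.0074
grasp_force: 40.5
```

>>> send_rows(moves=[0,0,0.5,0,0,0,1,0,0,0.3,0,0,0,1,0,0,0,0,0,0,0.75,0,0,0,0,0,0,0.7,0,0,0,0,0,0,0.7,0,0,-2,0,0,0,0.7,0,0,-4,0,0,0,0.7,0,0,-4,0,0,0,0.7])

```text
t: 13.6
position: [0.4759, 0.2375, 0.1268]
eef_rot: [-1.567, -2.722, 0.001]
wrist_force: [0.6, 0.1, 0.5]
grip_width: 0.0255
grasp_force: 0.0
```

```bash
python3 - <<'E'
from h import *
plan([((.475,.237,.22),120.1,2,.2),((.442,.297,.22),209.9,10,.2)])
E
```

```text
from [0.4759 0.2375 0.1268] yaw 120.13 w 0.0255 t 13.6
0, -0.06, -4.66, -0, -0, 0, 0.2,
0.01, -0.05, -4.66, -0, -0, 0, 0.2,
0.68, 0.02, 0, -0, -0, -9, 0.2,
0.68, 0.12, 0, -0, -0, -9, 0.2,
0.64, 0.23, 0, -0, -0, -8.9, 0.2,
0.61, 0.32, 0, -0, -0, -9, 0.2,
0.54, 0.41, 0, -0, -0, -9, 0.2,
0.48, 0.5, 0, -0, -0, -9, 0.2,
--
0.39, 0.56, 0, 0, -0, -8.9, 0.2,
0.3, 0.62, 0, 0, -0, -9, 0.2,
0.2, 0.65, 0, 0, -0, -9, 0.2,
0.09, 0.68, 0, 0, -0, -9, 0.2,
```

```bash
python3 - <<'E'
from h import *
plan([((.475,.237,.22),120.1,2,.2),((.442,.297,.22),30,10,.2)])
E
```

```text
from [0.4759 0.2375 0.1268] yaw 120.13 w 0.0255 t 13.6
0, -0.06, -4.66, -0, -0, 0, 0.2,
0.01, -0.05, -4.66, -0, -0, 0, 0.2,
0.68, 0.02, 0, -0, 0, 9, 0.2,
0.68, -0.1, 0, -0, 0, 9, 0.2,
0.66, -0.19, 0, -0, 0, 9, 0.2,
0.62, -0.3, 0, -0, 0, 9.1, 0.2,
0.56, -0.39, 0, -0, 0, 9, 0.2,
0.49, -0.47, 0, -0, 0, 9, 0.2,
--
0.42, -0.55, 0, -0, 0, 9, 0.2,
0.32, -0.6, 0, -0, 0, 9, 0.2,
0.22, -0.65, 0, -0, 0, 9, 0.2,
0.13, -0.67, 0, -0, 0, 9, 0.2,
```

>>> send_rows(moves=[0,0,-4.7,0,0,0,0.2,0,-0.1,-4.7,0,0,0,0.2,0.7,0,0,0,0,9,0.2,0.7,-0.1,0,0,0,9,0.2,0.7,-0.2,0,0,0,9,0.2,0.6,-0.3,0,0,0,9,0.2,0.6,-0.4,0,0,0,9,0.2,0.5,-0.5,0,0,0,9,0.2])

```text
t: 14.6
position: [0.4544, 0.2742, 0.2199]
eef_rot: [-2.637, -1.707, -0.0]
wrist_force: [0.4, -0.0, 0.1]
grip_width: 0.0684
grasp_force: 0.0
```

>>> send_rows(moves=[0.4,-0.55,0,0,0,9,0.2,0.3,-0.6,0,0,0,9,0.2,0.2,-0.65,0,0,0,9,0.2,0.1,-0.65,0,0,0,9,0.2,0,0,0,0,0,0,0.2])

```text
t: 15.22
position: [0.4407, 0.2974, 0.2199]
eef_rot: [-3.033, -0.82, 0.0]
wrist_force: [0.3, -0.5, 0.2]
grip_width: 0.0682
grasp_force: 0.0
```

```bash
python3 - <<'E'
from h import *
import cv2,json
np.set_printoptions(precision=3,suppress=True)
plan([((.442,.297,.22),30,1,.2)])
i=camera_info("wrist");im2=camera("wrist");im=camera("side")
i={k:np.array(v).tolist() for k,v in i.items()};json.dump(i,open("w4.json","w"))
c=np.zeros((600,800,3),np.uint8)
c[:384,:512]=im2; c[:450,515:]=cv2.resize(im[250:376,205:285],(285,450),interpolation=cv2.INTER_CUBIC)
cv2.imwrite("pics/p7.png",c[:450,:,::-1])
q=(.442,.297,np.radians(120.1))
cc,s=np.cos(q[2]),np.sin(q[2])
L=np.array([(.124,.056,.024),(.124,-.056,.024),(-.124,.056,.024),(-.124,-.056,.024),(0,.05,.116),(0,-.05,.116)])
print(proj("wrist",np.c_[q[0]+cc*L[:,0]-s*L[:,1],q[1]+s*L[:,0]+cc*L[:,1],L[:,2]],i))
E
```

```text
from [0.441 0.297 0.22 ] yaw 30.25 w 0.0682 t 15.225
0.09, 0.1, -0.01, -0, 0, 0.3, 0.2,
[[155.055 210.286]
 [146.839 118.355]
 [356.549 210.645]
 [365.362 119.017]
 [256.454 244.979]
 [256.988 131.745]]
```

View pics/p7.png

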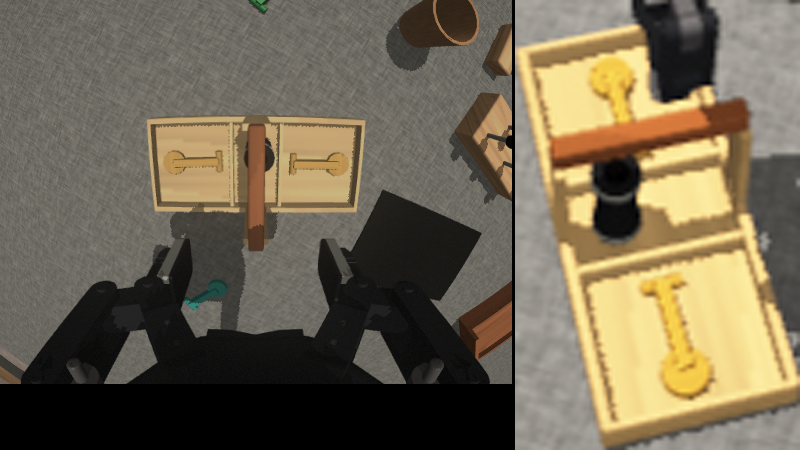

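>>> send_rows(moves=[0.1,0.1,3,0,0,0.2,0.4,0,0,3.5,0,0,0,0.4,0,0,3.5,0,0,0,0.4,0,0,2,0,0,0,0.4,0,0,0,0,0,0,0.65,0,0,0,0,0,0,0.75,0,0,0,0,0,0,1,0,0,0,0,0,0,1], force=25)

```text
t: 16.32
position: [0.4433, 0.2973, 0.101]
eef_rot: [-3.034, -0.812, -0.004]
wrist_force: [-0.6, 0.4, 4.9]
grip_width: 0.0137
grasp_force: 27.9
```

>>> send_rows(moves=[0,0,0,0,0,0,1,0,0,0,0,0,0,1,0,0,0,0,0,0,1], force=100)

```text
t: 16.7
position: [0.4434, 0.2973, 0.1012]
eef_rot: [-3.034, -0.812, -0.004]
wrist_force: [-0.2, -0.6, 6.7]
grip_width: 0.0125
grasp_force: 98.5
```

>>> send_rows(moves=[0,0,-0.3,0,0,0,1,0,0,-0.7,0,0,0,1,0,0,-1.2,0,0,0,1,0,0,-1.8,0,0,0,1,0,0,-2.2,0,0,0,1,0,0,-2.2,0,0,0,1,0,0,-2.2,0,0,0,1,0,0,-1.8,0,0,0,1])

```text
t: 17.7
position: [0.4423, 0.2968, 0.2253]
eef_rot: [-3.035, -0.811, -0.001]
wrist_force: [0.4, -0.2, -7.2]
grip_width: 0.0124
grasp_force: 97.5
```

>>> send_rows(moves=[0,0,-1.2,0,0,0,1,0,0,-0.8,0,0,0,1,0,0,-0.3,0,0,0,1,0,0,0,0,0,0,1])

```text
t: 18.2
position: [0.4422, 0.2967, 0.2465]
eef_rot: [3.035, 0.811, -0.001]
wrist_force: [-0.8, 0.3, -6.8]
grip_width: 0.0123
grasp_force: 97.5
```

```bash
python3 - <<'E'
from h import *
plan([((.466,-.339,.245),58.2,30,1)],ease=True)
import cv2
im2=camera("wrist");im=camera("side")
c=np.zeros((384,800,3),np.uint8)
c[:,:400]=im2[:,56:456]; c[:384,400:]=im[0:384,100:500]
cv2.imwrite("pics/p8.png",c[:,:,::-1])
E
```

```text
from [0.4422 0.2967 0.2465] yaw 29.94 w 0.0123 t 18.2
-0.1, 0.18, 0, -0, 0, -0.1, 1,
-0.28, 0.54, 0, -0, 0, -0.3, 1,
-0.46, 0.85, 0, -0, 0, -0.4, 1,
-0.62, 1.15, 0.01, -0, 0, -0.6, 1,
-0.8, 1.42, 0, -0, 0, -0.7, 1,
-0.94, 1.65, 0.01, -0, 0, -0.8, 1,
-1.11, 1.85, 0, -0, 0, -1, 1,
-1.25, 2.03, 0.01, -0, 0, -1.1, 1,
--
-1.4, 2.17, 0.01, -0, 0, -1.1, 1,
-1.53, 2.29, 0, -0, 0, -1.2, 1,
-1.67, 2.37, 0.01, -0, 0, -1.3, 1,
-1.78, 2.42, 0.01, -0, 0, -1.3, 1,
-1.89, 2.44, 0.01, -0, 0, -1.4, 1,
-1.98, 2.45, 0, -0, 0, -1.4, 1,
-2.07, 2.41, 0.01, -0, 0, -1.4, 1,
-2.12, 2.37, 0.01, -0, 0, -1.4, 1,
--
-2.16, 2.29, 0.01, -0, 0, -1.4, 1,
-2.17, 2.19, 0.01, -0, 0, -1.4, 1,
-2.17, 2.09, 0, -0, 0, -1.4, 1,
-2.13, 1.96, 0.01, -0, 0, -1.2, 1,
-2.07, 1.81, 0.01, -0, 0, -1.3, 1,
-1.97, 1.66, 0, -0, 0, -1.1, 1,
-1.86, 1.5, 0.01, -0, 0, -1.1, 1,
-1.71, 1.32, 0.01, -0, 0, -0.9, 1,
--
-1.52, 1.15, 0, -0, 0, -0.9, 1,
-1.31, 0.95, 0.01, -0, 0, -0.7, 1,
-1.07, 0.76, -0, -0, 0, -0.6, 1,
-0.8, 0.55, 0, -0, 0, -0.4, 1,
-0.49, 0.34, 0, -0, 0, -0.3, 1,
-0.18, 0.12, 0, -0, 0, -0.1, 1,
```

View pics/p8.png

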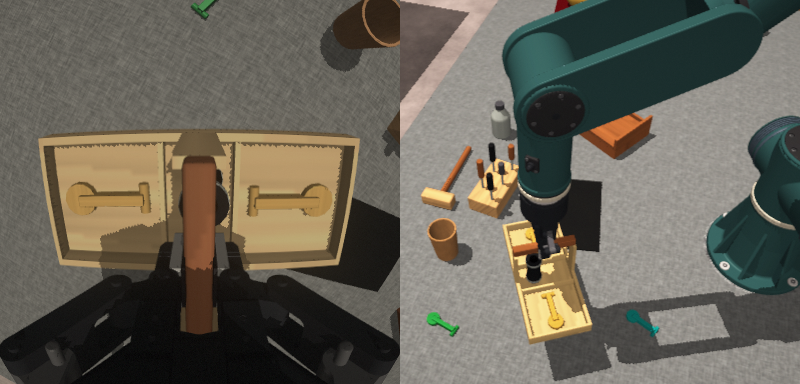

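>>> send_rows(moves=[-0.1,0.2,0,0,0,-0.1,1,-0.3,0.5,0,0,0,-0.3,1,-0.5,0.85,0,0,0,-0.4,1,-0.6,1.15,0,0,0,-0.6,1,-0.8,1.4,0,0,0,-0.7,1,-0.95,1.65,0,0,0,-0.8,1,-1.1,1.85,0,0,0,-1,1,-1.25,2.05,0,0,0,-1.1,1])

```text
t: 19.3
position: [0.446, 0.1839, 0.247]
eef_rot: [2.996, 0.944, 0.0]
wrist_force: [0.4, -0.4, -6.4]
grip_width: 0.0123
grasp_force: 97.6
```

>>> send_rows(moves=[-1.4,2.2,0,0,0,-1.1,1,-1.55,2.3,0,0,0,-1.2,1,-1.65,2.4,0,0,0,-1.3,1,-1.8,2.4,0,0,0,-1.3,1,-1.9,2.45,0,0,0,-1.4,1,-2,2.45,0,0,0,-1.4,1,-2.05,2.4,0,0,0,-1.4,1,-2.1,2.4,0,0,0,-1.4,1])

```text
t: 20.3
position: [0.455, -0.0552, 0.247]
eef_rot: [2.897, 1.214, 0.0]
wrist_force: [0.9, 0.4, -6.6]
grip_width: 0.0125
grasp_force: 97.6
```

>>> send_rows(moves=[-2.15,2.3,0,0,0,-1.4,1,-2.2,2.2,0,0,0,-1.4,1,-2.2,2.1,0,0,0,-1.4,1,-2.1,1.95,0,0,0,-1.2,1,-2.05,1.8,0,0,0,-1.3,1,-1.95,1.65,0,0,0,-1.1,1,-1.85,1.5,0,0,0,-1.1,1,-1.7,1.3,0,0,0,-0.9,1])

```text
t: 21.3
position: [0.4629, -0.2746, 0.2469]
eef_rot: [2.783, 1.456, -0.0]
wrist_force: [-0.0, 1.0, -6.8]
grip_width: 0.012
grasp_force: 97.6
```

>>> send_rows(moves=[-1.5,1.15,0,0,0,-0.9,1,-1.3,0.95,0,0,0,-0.7,1,-1.05,0.75,0,0,0,-0.6,1,-0.8,0.55,0,0,0,-0.4,1,-0.5,0.35,0,0,0,-0.3,1,-0.2,0.1,0,0,0,-0.1,1,0,0,0,0,0,0,1,0,0,0,0,0,0,1])

```text
t: 22.3
position: [0.4662, -0.3385, 0.2467]
eef_rot: [-2.744, -1.529, -0.0]
wrist_force: [-0.4, 0.2, -6.2]
grip_width: 0.0117
grasp_force: 97.4
```

```bash
python3 - <<'E'
from h import *
import cv2,json
np.set_printoptions(precision=3,suppress=True)
plan([((.466,-.339,.245),58.2,1,1)])
i=camera_info("wrist");im2=camera("wrist")
i={k:np.array(v).tolist() for k,v in i.items()};json.dump(i,open("w5.json","w"))
im=camera("side");it=camera("top");cv2.imwrite("top5raw.png",it[:,:,::-1]);cv2.imwrite("side5raw.png",im[:,:,::-1])
c=np.zeros((600,800,3),np.uint8)
c[:384,:512]=im2; c[:600,512:]=cv2.resize(im[40:200,230:307],(288,600),interpolation=cv2.INTER_CUBIC)
c[390:600,:510]=cv2.resize(it[140:260,305:509][:84],(510,210),interpolation=cv2.INTER_CUBIC)
cv2.imwrite("pics/p9.png",c[:,:,::-1])
E
```

```text
from [ 0.466 -0.339  0.247] yaw 58.26 w 0.0117 t 22.3
-0.05, 0.01, 0.17, -0, -0, 0.1, 1,
```

View pics/p9.png

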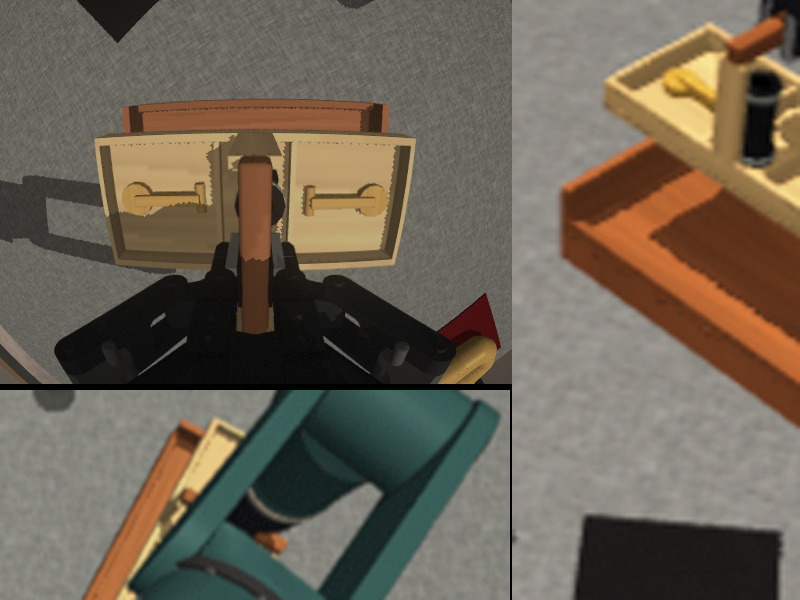

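```bash
python3 - <<'E'
from h import *
import json
np.set_printoptions(precision=3,suppress=True)
i=json.load(open("w5.json")); w=lambda x,y:np.array([x,y])
a=np.radians(-31.8)
o=[("wrist",w(124,107),(-.145,.075,.07)),("wrist",w(388,104),(.145,.075,.07)),("wrist",w(256,99),(0,.075,.042))]
q,r=fit(o,[.466,-.339,a],0,{"wrist":i});print("stand w",q,np.degrees(q[2]));print(r)
# same with stand pose from the side/top fit
q0=(.466,-.339,-.556);cc,s=np.cos(q0[2]),np.sin(q0[2])
for l in ((-.145,.075,.07),(.145,.075,.07),(-.137,.075,.07),(.137,.075,.07),(0,.075,.042)):
  print("pred",l,proj("wrist",[[q0[0]+cc*l[0]-s*l[1],q0[1]+s*l[0]+cc*l[1],l[2]]],i)[0])
# caddy in hand (axes aligned with stand, image right=+x)
o=[("wrist",w(95,139),(-.124,.056,.024)),("wrist",w(415,137),(.124,.056,.024)),("wrist",w(115,262),(-.124,-.056,.024)),("wrist",w(395,263),(.124,-.056,.024))]
q,r=fit(o,[.466,-.339,a],.146,{"wrist":i});print("caddy w",q,np.degrees(q[2]));print(r)
E
```

```text
stand w [ 0.468 -0.339 -0.542] -31.05938265914957
[[-1.634  0.054]
 [ 1.562  0.033]
 [ 0.016  0.007]]
pred (-0.145, 0.075, 0.07) [121.896 105.768]
pred (0.145, 0.075, 0.07) [389.057 106.327]
pred (-0.137, 0.075, 0.07) [128.41  105.208]
pred (0.137, 0.075, 0.07) [382.575 105.743]
pred (0, 0.075, 0.042) [255.581  99.505]
caddy w [ 0.465 -0.339 -0.551] -31.566354709987944
[[-1.545 -1.098]
 [ 0.857 -0.205]
 [ 0.643  2.184]
 [-0.474  0.345]]
```

>>> send_rows(moves=[0,0.1,0.3,0,0,0,1,0,0,0.8,0,0,0,1,0,0,1.4,0,0,0,1,0,0,1.8,0,0,0,1,0,0,1.8,0,0,0,1,0,0,1.6,0,0,0,1,0,0,1.2,0,0,0,1,0,0,0.8,0,0,0,1])

```text
t: 23.45
position: [0.4669, -0.3394, 0.1489]
eef_rot: [-2.744, -1.528, 0.0]
wrist_force: [0.5, 0.0, -6.3]
grip_width: 0.0125
grasp_force: 97.6
```

>>> send_rows(moves=[0,0,0.5,0,0,0,1,0,0,0.4,0,0,0,1,0,0,0.3,0,0,0,1,0,0,0.2,0,0,0,1,0,0,0.2,0,0,0,1,0,0,0.1,0,0,0,1,0,0,0,0,0,0,1])

```text
t: 24.32
position: [0.467, -0.3395, 0.1328]
eef_rot: [-2.744, -1.529, 0.0]
wrist_force: [-0.3, 0.1, -7.0]
grip_width: 0.012
grasp_force: 97.6
```

>>> send_rows(moves=[0,0,0.1,0,0,0,1,0,0,0.1,0,0,0,1,0,0,0,0,0,0,1])

```text
t: 24.7
position: [0.467, -0.3397, 0.1312]
eef_rot: [2.744, 1.529, -0.0]
wrist_force: [-1.2, 1.2, -1.7]
grip_width: 0.0125
grasp_force: 98.4
```

>>> send_rows(moves=[0,0,0.1,0,0,0,1,0,0,0,0,0,0,1,0,0,0,0,0,0,0.75,0,0,0,0,0,0,0.6,0,0,0,0,0,0,0.5,0,0,0,0,0,0,0.4,0,0,-1,0,0,0,0.4,0,0,-3,0,0,0,0.4], force=30)

```text
t: 25.7
position: [0.4661, -0.3386, 0.1692]
eef_rot: [-2.742, -1.527, 0.002]
wrist_force: [0.7, -0.5, -0.5]
grip_width: 0.0512
grasp_force: 0.0
```

>>> send_rows(moves=[0,0,-5,0,0,0,0.4,0,0,-5,0,0,0,0.4,0,0,-3,0,0,0,0.4,0,0,0,0,0,0,0.4])

```text
t: 26.2
position: [0.4684, -0.3407, 0.3035]
eef_rot: [2.739, 1.526, 0.003]
wrist_force: [0.2, -0.4, 0.3]
grip_width: 0.0512
grasp_force: 0.0
```

```bash
python3 - <<'E'
from h import *
import cv2
s=observe();print(s["position"],s["t"])
i=camera_info("wrist");im2=camera("wrist");im=camera("side")
c=np.zeros((450,800,3),np.uint8)
c[:384,:512]=im2; c[:,512:]=cv2.resize(im[60:180,235:312],(288,450),interpolation=cv2.INTER_CUBIC)
cv2.imwrite("pics/p10.png",c[:,:,::-1])
E
```

```text
[ 0.46839    -0.34066698  0.30349529] 26.2
```

View pics/p10.png

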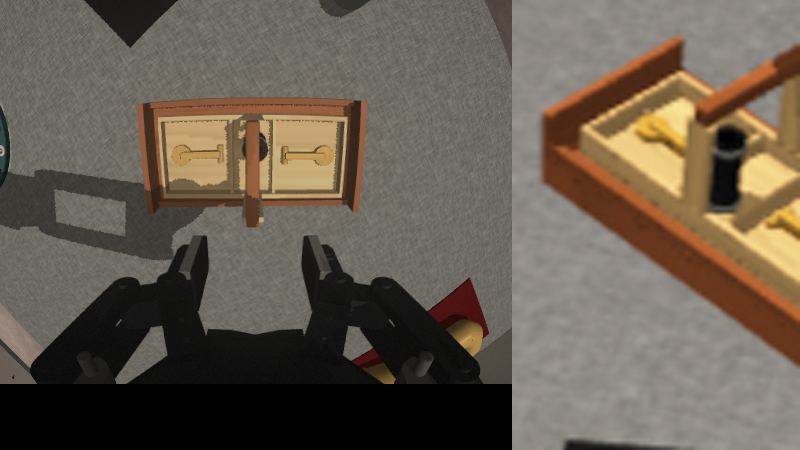

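The wrist view shows the caddy (about 157–351, 115–200) flat inside the stand's boards and lips. The keys at (200,155) and (307,155) have their cups outward, and the barrel stands upright at (257,150). The gripper is clear of everything.

```bash
python3 -c "
from bench import *
print(close_job())"
```

```text
the job is handed in; nothing more can be done
None
```

The job is handed in: the last pictures show both keys flat in the end bays with cups outward, the barrel upright, and the caddy sitting flat inside the stand; no verdict was returned.

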